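# Fit the slicer's feed plate and set its selector

## Robot

A 6-joint arm with a two-finger parallel gripper is mounted at the origin on a cart in front of the work surface, level with it; the furniture and walls round the work are solid. World frame = base frame: x ahead of the robot, y to its left, z up, the work surface at z = 0. Lengths are in m, angles in rad, forces in N, time in s.
With the tool pointing down it reaches from about 0.4 to 0.825 m from the base axis. Payload 7 kg.
Tool frame: the origin (TCP) lies midway between the tips of the shut fingers; the grasp point (between the pads) lies 19 mm behind it (grip_point_offset is the distance from the TCP to the grasp point, in m); z points along the fingers, y is the line along which they close (so a half turn about z gives the same grasp; the last joint's range is limited). The gripper opens to 88 mm and grips with 3 to 60 N. Pads are 19 mm wide; open, the fingers measure 130 mm over their backs; the gripper's body (78 mm by 193 mm) begins 47 mm behind the grasp point.
Start: joints at [-1.022, 0.359, 0.012, 0, -1.224, -0.288], TCP at [0.174, -0.652, 0.199] pointing down, gripper open.
Joint ranges: [-3.07, 3.07], [-1.43, 2.12], [-1.02, 1.25], [-3.03, 1.67], [-3.05, -0], [-3.03, 3.03]. Speed limits (rad/s): [2.39, 2.39, 3.01, 3.14, 3.14, 3.14].

## Interface

Orientations are given as [roll, pitch, yaw] about the fixed x, y, z axes, in that order (R = Rz(yaw) Ry(pitch) Rx(roll)).
In Python, from station import get_state, grab_frame, camera_params, job_done, grip_point_offset gives the robot as it stands.
- The arm moves only by the shell command python3 -m creep 'ROWS' [FORCE]. ROWS is JSON, a list that holds one entry, the list of rows, each a list of 7 numbers: the finger opening in cm, from 0 to 8.76, then the shift along the tool's x, y, z in cm, then the turn, a rotation vector about the tool's x, y, z in rad. In form: [[[fingers, tx, ty, tz, wx, wy, wz], ...]]. A call has 1 to 20 rows; each row is the pose to reach, as a shift and turn from the pose commanded when the call began, along the tool's axes at that moment; what a row does not reach only later rows make up. A row lasts 1/8 s, in which the tool goes at most 62.5 mm and 10.7 degrees, less where a joint would pass 70% of its speed; a pose out of reach is approached as far as the arm can. A call with a gripper value outside its range is refused whole. The fingers move at their own pace and stop on an object; FORCE is the grip in N (left out, the last holds). Time passes only in rows, so rows that repeat a pose let the fingers close. It gives the time, the measured TCP pose, the force, the opening and the grip force at its end, in the units of the state.
- get_state(): the state, without advancing time (a new reading comes with each control period).
- grab_frame(name): name is "side" or "top"; returns the picture (480x640x3 uint8, blue, green, red); there is no depth.
- camera_params(name): a dict with "vertical_fov" (degrees; the focal length in pixels is half the picture's height over the tangent of half this angle, whatever the lens; pixels are square), "cx", "cy" (the principal point, pixels), "view" (4x4, takes a point from world to camera coordinates). Camera axes: x right, y down, z forward; pixel columns grow to the right and rows downward; lengths in m; the calibration is good to about 2 mm. A picture is of the moment at which its call begins. camera_params takes no time and is no camera call.
- job_done(): hands the job in; it is judged then, once.
The state is a dict: "t": time; "q": joint angles; "qd": joint speeds; "joint_efforts": joint torques, N m; "eef_pos": TCP position; "ee_rot": TCP orientation; "force": force on the tool from outside, world axes, zero at the start; "moment": the same for the moment, N m; "width": finger opening in m; "gripper_force": force on a finger pad.
Only numpy, scipy, OpenCV 4.12 (cv2) and the standard library are available. Lean on these libraries where they do the work, as an engineer would, in place of code of your own. Each camera call takes 0.05 s, during which the arm holds its last target. There are 200 camera calls.

## Task

Set up the bench slicer: slide the loose feed plate along the slicer's bed, away from you and in under its two hold-down lips, until the hole in the plate drops over the pin and the plate lies flat on the lower seat, and let go of it. Then take the selector lever through its zigzag gate, from the end slot near you all the way into the end slot farthest from you. Leave the tin, the two ramekins and the spice jar standing where they are.

Things in the scene. Friction and masses are not known exactly. Their poses are not given: they have to be found in the camera images.
- slicer: fixed low grey machine 307 mm long (x -135 to +172 mm in its frame) and 110 mm wide (y); origin on the worktop; +x points away from the robot within 0.35 rad. From the near end: raised bed, a 10 mm step down to the lower seat (x -23 to 138, top 22 mm above the worktop) with the pin, blade housing 62 mm high at x 138 to 170. Seated, the plate's centre is at x 55, y 0, underside z 22
- slicer_bed (a point): middle of the raised flat steel bed, on its top face: x -79, y 0, z 32 mm in the slicer's frame. The bed spans x -135 to -23, y -52 to 52; lay the plate here before sliding it to +x, its x axis along the slicer's
- slicer_lips (a point): midway between the two hold-down lips, at the height of their undersides: x 98.5, y 0, z 44 mm in the slicer's frame. Lips span x 75 to 122, tops z 48, 66 mm apart, so the plate must go in under them from the bed. They sit on side cheeks (x 45 to 130, inner faces y -43 and 43) with outward-flared lead-ins from x 28
- slicer_pin (a point): foot of the fixed locating pin on the seat: x 67, y 0, z 22 mm in the slicer's frame. Upright steel pin 15 mm in diameter with a tapered tip, 9.5 mm tall, so its tip is 0.5 mm lower than the bed's top
- feed_plate: loose steel plate 150 (x) x 80 (y) x 6 mm, about 0.42 kg, origin at the centre of its underside. On its rear half an upright black grip: x -70 to -15, 14 mm thick (y), top 42 mm above the underside. Centre of mass at x about -14. The +x end, with two dark lines across it, goes first. Starts flat on the worktop to the left of slicer and selector
- plate_hole (a point): centre of the 20 mm round hole, at the plate's underside, x = +12, y = 0 in the plate's frame
- plate_grip (a point): point in the middle of the plate's grip, x = -42.5, y = 0, 30 mm above the plate's underside; pinch the grip across its 14 mm thickness (the plate's y)
- selector_box: fixed aluminium box 130 (x) x 72 (y) x 38 mm high beside the slicer, on its left or right; origin under its centre on the worktop; +x away from the robot. In its top a zigzag slot 18 mm wide. Slot centre line (x, y in mm): (-42,-14) (-14,-14) (-14,14) (14,14) (14,-14) (42,-14). The lever starts in the first straight, nearest the robot
- gate_end (a point): where the lever must end: far end of the zigzag slot, on the box's top, x 42, y -14, z 38 mm in the box's frame
- lever_knob (a point): middle of the lever's upright black knob, 24 mm in diameter, from 47 to 83 mm above the worktop; this point is 66 mm up. The lever stays upright: its 12 mm stem slides in the slot with 3 mm of play each side, in both axes against about 1.2 N of friction, and stays where it is left
- lever_long (a joint): lever position along the box's +x axis in m: 0 in the near end slot (x = -42 mm), 0.084 in the far end slot (x = +42 mm)
- lever_cross (a joint): lever position along the box's +y axis in m: 0 at y = -14 mm, 0.028 at y = +14 mm
- tomato_tin: tin 58 mm in diameter, 72 mm tall, standing on the other side of the slicer from the selector box; origin under its centre; leave it
- ramekin_a: small white dish 68 mm in diameter, 38 mm tall, nearest the robot, between the feed plate and the slicer's near end; leave it
- ramekin_b: small cream dish 68 mm in diameter, 38 mm tall, behind the feed plate; leave it
- spice_b: spice jar 44 mm in diameter, 105 mm tall, behind the feed plate and beside the slicer; leave it

How it is judged:
On the way, in this order (a step that is already met when the one before it is completed fails the run):
1. the feed plate lies flat on the seat with its hole over the pin, released, while the lever is still in the near straight of its gate (horizontal distance between plate_hole and slicer_pin below 0.005 m and z of feed_plate in the frame of slicer between 0.02 and 0.024 m and angle between feed_plate's own z axis and vertical below 0.04 rad and angle between the x axis of feed_plate and the x axis of slicer, either way round below 0.12 rad and linear speed of feed_plate below 0.02 m/s and value of joint lever_long below 0.032 m and contact force between the fingers and feed_plate below 0.1 N), for 0.2 s.
2. the lever is in the far end slot (value of joint lever_long above 0.076 m and value of joint lever_cross below 0.007 m), for 0.2 s.
At the end, for the whole second after the job is handed in: The plate is at rest and flat on the lower seat (underside within 2 mm of it, tilt under 0.04 rad), its hole over the pin (centres within 5 mm) and its length along the slicer (within 0.12 rad), and the lever rests in the far end slot (long over 0.076 m, cross under 0.007 m) (all of step 2 and horizontal distance between plate_hole and slicer_pin below 0.005 m and z of feed_plate in the frame of slicer between 0.02 and 0.024 m and angle between feed_plate's own z axis and vertical below 0.04 rad and angle between the x axis of feed_plate and the x axis of slicer, either way round below 0.12 rad and linear speed of feed_plate below 0.02 m/s); the robot touches nothing.
It fails at once if the tin, a ramekin or the spice jar is shifted by more than 30 mm (distance of any of tomato_tin, ramekin_a, ramekin_b, spice_b from where it was at the start of the episode above 0.03 m).
It also fails if it takes over 51 s, if anything falls off the work surface, if the arm or the gripper's body presses on something with over 40 N, if the wrist force passes 120 N, or if a joint passes its speed limit or range.

## Working session

There is one attempt and no reset: what is moved stays moved. The work goes in short steps, Python scripts to look and compute and a shell command to move; the robot and the scene stay as the last step left them, time stands still between calls to the robot, and variables do not carry over. Pictures are saved under pics/ and viewed, at most 10 in all, crops included, and the job is handed in when it is done.

```bash
mkdir -p pics; ls
python3 - <<'E'
from station import *
import cv2,json
for n in("top","side"):
    cv2.imwrite(f"pics/{n}0.png",grab_frame(n)); p=camera_params(n); print(n,p)
print(get_state(),grip_point_offset)
E
```

```text
pics
top {'vertical_fov': 48.39100941081793, 'cx': 320.63083856236716, 'cy': 243.00817093638668, 'view': array([[ 0.02261657, -0.99972845, -0.00561381,  0.00991213],
       [-0.9869456 , -0.02143106, -0.15962171,  0.55094329],
       [ 0.15945806,  0.00915063, -0.98716229,  1.12563464],
       [ 0.        ,  0.        ,  0.        ,  1.        ]])}
side {'vertical_fov': 51.03951876952571, 'cx': 315.269739405974, 'cy': 236.11829894577568, 'view': array([[-0.95881402, -0.28373975, -0.0129396 ,  0.53987041],
       [-0.17529203,  0.62696373, -0.75907127,  0.14358495],
       [ 0.22349135, -0.72553997, -0.65087892,  0.88367734],
       [ 0.        ,  0.        ,  0.        ,  1.        ]])}
{'t': 0.1, 'q': array([-1.02192556e+00,  3.59317813e-01,  1.11541199e-02, -3.05756175e-04,
       -1.22407877e+00, -2.88113579e-01]), 'qd': array([-0.00125517, -0.00209691,  0.00255193, -0.00094364,  0.00102529,
       -0.00126254]), 'joint_efforts': array([-6.81378115e-04, -5.84161091e+01,  2.93752795e+01,  7.01552287e+00,
        1.01431759e-02, -6.55043277e-05]), 'eef_pos': array([ 0.17388267, -0.65173353,  0.19821683]), 'ee_rot': array([ 3.14012444e+00, -1.35351669e-04, -2.88093947e+00]), 'force': array([-0.78673057, -0.16175476, -0.67857994]), 'moment': array([-0.01541211,  0.0528965 ,  0.03257098]), 'gripper_force': 0.0, 'width': 0.08791134578546243} 0.0188
```

View pics/top0.png

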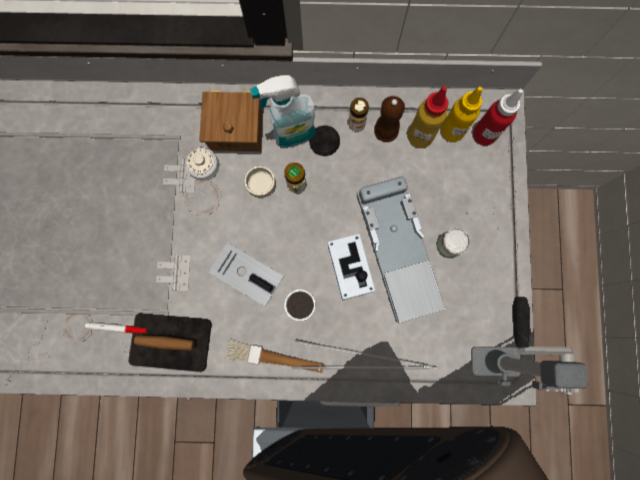

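View pics/side0.png

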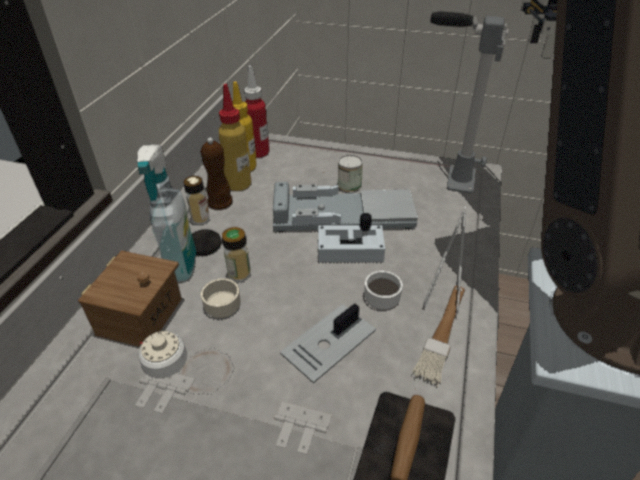

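The top view shows the plate around (247,275), box at (351,267), slicer from (383,190) to (418,318), knob at about (362,278), and ramekin A at (300,305). I'll zoom in for exact corners.

```bash
cat > h.py <<'E'
import numpy as np,cv2
from station import *
def cast(n,px,z):
    p=camera_params(n);f=240/np.tan(np.radians(p["vertical_fov"]/2));V=p["view"];R=V[:3,:3]
    o=-R.T@V[:3,3];d=R.T@np.array([(px[0]-p["cx"])/f,(px[1]-p["cy"])/f,1])
    return (o+d*(z-o[2])/d[2])[:2]
def proj(n,P):
    p=camera_params(n);f=240/np.tan(np.radians(p["vertical_fov"]/2));c=p["view"]@np.append(P,1)
    return np.array([p["cx"]+f*c[0]/c[2],p["cy"]+f*c[1]/c[2]])
E
python3 - <<'E'
from h import *
im=cv2.imread("pics/top0.png")
c=im[165:330,200:470]
cv2.imwrite("pics/crop1.png",cv2.resize(c[:,130:],None,fx=4.5,fy=3.6*1.0,interpolation=3)) if 0 else cv2.imwrite("pics/crop1.png",cv2.resize(im[170:330,320:480],None,fx=3.75,fy=3.75,interpolation=2))
cv2.imwrite("pics/crop2.png",cv2.resize(im[235:325,200:320],None,fx=6,fy=6,interpolation=2))
# dark blobs
m=(im.max(2)<50).astype(np.uint8)
n,l,s,ce=cv2.connectedComponentsWithStats(m)
for i in range(1,n):
    x,y,w,h,a=s[i]
    if 20<a<900 and 200<x<470 and 165<y<330: print(s[i],ce[i])
E
```

```text
[287 177  17   7  34] [295.08823529 181.14705882]
[340 243  27  39 381] [352.80577428 264.08923885]
[250 275  23  17 156] [261.19230769 282.58333333]
```

View pics/crop1.png

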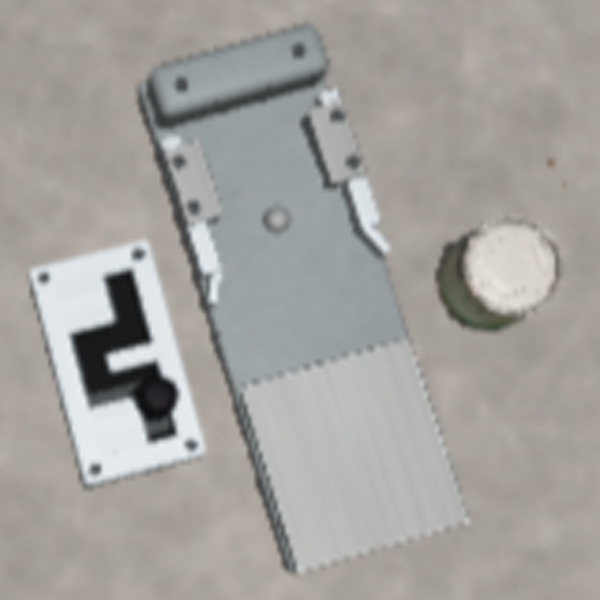

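View pics/crop2.png

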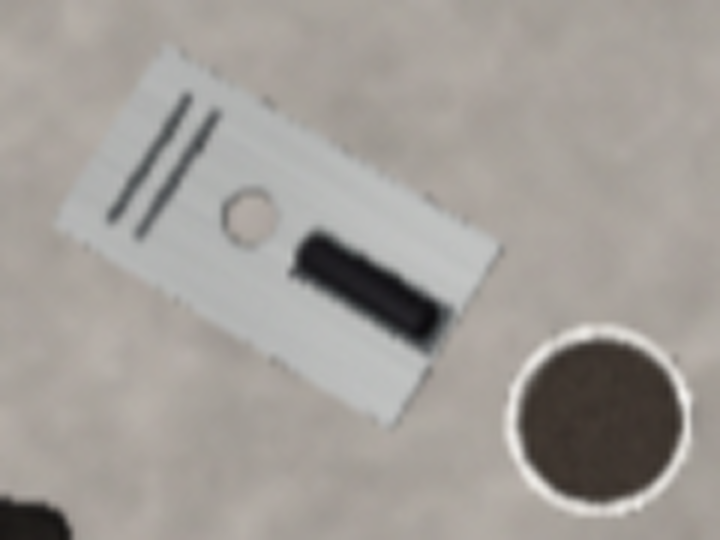

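The crops show the bed's corners, the pin at crop (278,217), the box-top corners, the knob at crop (158,397), the four plate corners, and the hole at crop (252,217). Now I'll convert these to world positions.

```bash
cat > m.py <<'E'
from h import *
def full(c,s,o): return (np.array(c)+.5)/s-.5+np.array(o)
def fit(L,W):
    L=np.array(L,float);W=np.array(W);a=L-L.mean(0);b=W-W.mean(0)
    th=np.arctan2((a[:,0]*b[:,1]-a[:,1]*b[:,0]).sum(),(a*b).sum());R=np.array([[np.cos(th),-np.sin(th)],[np.sin(th),np.cos(th)]])
    t=W.mean(0)-R@L.mean(0);return th,R,t,(W-(L@R.T+t))*1e3
E
python3 - <<'E'
from m import *
np.set_printoptions(precision=4,suppress=True)
A=lambda c,z:cast("top",full(c,3.75,(320,170)),z)
B=lambda c,z:cast("top",full(c,6,(200,235)),z)
def show(n,L,W):
    th,R,t,r=fit(L,W);print(n,"yaw",th,"t",t,"res",r.tolist());return R,t
R,t=show("slicer",np.array([[-23,52],[-23,-52],[-135,-52],[-135,52],[67,0]])/1e3,[A(c,.032) for c in[(240,387),(408,343),(467,521),(295,572)]]+[A((278,217),.031)])
Rb,tb=show("box",np.array([[65,36],[65,-36],[-65,-36],[-65,36]])/1e3,[A(c,.038) for c in[(31,270),(147,241),(203,453),(87,487)]])
k=A((158,397),.083);print("knob",k,"in box",Rb.T@(k-tb))
Rp,tp=show("plate",np.array([[75,-40],[-75,-40],[-75,40],[75,40],[12,0]])/1e3,[B(c,.006) for c in[(168,45),(501,246),(392,427),(58,225)]]+[B((252,217),.005)])
print("grip",tp+Rp@[-.0425,0])
print("grip by top px",cast("top",(261.2,282.6),.040))
# side checks
for n,P in(("pin",np.append(R@[.067,0]+t,.0315)),("knob",np.append(k,.083)),("hole",np.append(Rp@[.012,0]+tp,.006)),("grip top",np.append(tp+Rp@[-.0425,0],.042)),("slicer near r",np.append(R@[-.135,-.052]+t,.032)),("near l",np.append(R@[-.135,.052]+t,.032))):print(n,"side px",proj("side",P))
print("ramA",cast("top",(300,305),.038),"tin",A((511,265),.072),"spice",cast("top",(295,172),.105),"ramB",cast("top",(260,181),.038))
print("bed",t+R@[-.079,0],"reach seat grip",np.linalg.norm(t+R@[.0125,0]))
E
python3 - <<'E'
import cv2
im=cv2.imread("pics/side0.png")
cv2.imwrite("pics/crop3.png",cv2.resize(im[170:390,260:440],None,fx=2.7,fy=2.7,interpolation=2))
E
```

```text
slicer yaw 0.2980803790619929 t [ 0.5267 -0.1595] res [[-0.09333452928372843, -0.7713487702005611], [-2.5606541541666195, 0.31242081247437326], [1.5367653771731216, 0.13679863180141028], [0.6676705180121978, 0.06187393963277832], [0.44955278826519507, 0.26025538629209644]]
box yaw 0.27258203962502137 t [ 0.5019 -0.0449] res [[0.2328938364711819, -1.043159666468692], [-0.3737069094844614, 0.39011484163262167], [0.9227821858010521, 1.6094619265044492], [-0.7819691127878281, -0.9564171016683692]]
knob [ 0.4773 -0.066 ] in box [-0.0294 -0.0137]
plate yaw 1.0565364273097875 t [0.4835 0.1881] res [[-0.8887762513336561, -0.4461438785590688], [-0.43078330754170446, 1.8037431847044845], [1.1264325514286355, 0.5506241033970405], [-0.3400637624302316, -2.036396479519975], [0.5331907698767901, 0.12817306997750522]]
grip [0.4626 0.1511]
grip by top px [0.4613 0.1493]
pin side px [321.1045 203.3123]
knob side px [366.3063 213.4186]
hole side px [323.7258 341.8557]
grip top side px [346.5638 310.258 ]
slicer near r side px [410.0657 187.8106]
near l side px [417.6609 216.3996]
ramA [0.4149 0.0637] tin [ 0.5582 -0.2669] spice [0.6921 0.0794] ramB [0.6897 0.1615]
bed [ 0.4512 -0.1827] reach seat grip 0.5607486319294797
```

View pics/crop3.png

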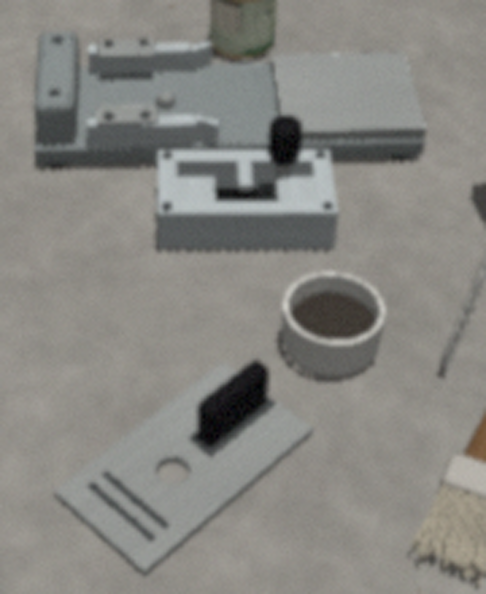

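Side pixels agree with the top-view estimates to 2–3 px. A tall stand sits between the arm's start and the work, so I'll triangulate it before planning.

Run:
```python
from m import *
np.set_printoptions(precision=4,suppress=True)
def tri(a,b):
    A=[];B=[]
    for n,p in(("top",a),("side",b)):
        c0=np.append(cast(n,p,0),0);c1=np.append(cast(n,p,.3),.3);d=(c1-c0)/np.linalg.norm(c1-c0);M=np.eye(3)-np.outer(d,d);A.append(M);B.append(M@c0)
    return np.linalg.solve(sum(A),sum(B))
print("foot side z0",cast("side",(462,185),0))
print("head",tri((497,362),(490,38)))
print("top tip of handle (520,300) vs side (433,17)",tri((520,300),(433,17)), "handle end2",tri((521,345),(470,20)))
print("far thing (565,372)",cast("top",(565,372),.0),cast("top",(565,372),.3),cast("top",(475,360),.0),cast("top",(475,360),.3))
im=cv2.imread("pics/top0.png");cv2.imwrite("pics/crop4.png",cv2.resize(im[280:480,420:620],None,fx=3,fy=3,interpolation=2))
```

```text
foot side z0 [ 0.2992 -0.3395]
head [ 0.3152 -0.2511  0.3732]
top tip of handle (520,300) vs side (433,17) [ 0.4147 -0.2824  0.3919] handle end2 [ 0.3483 -0.2814  0.392 ]
far thing (565,372) [ 0.2841 -0.5173] [ 0.3041 -0.3851] [ 0.3053 -0.3218] [ 0.32   -0.2384]
```

View pics/crop4.png

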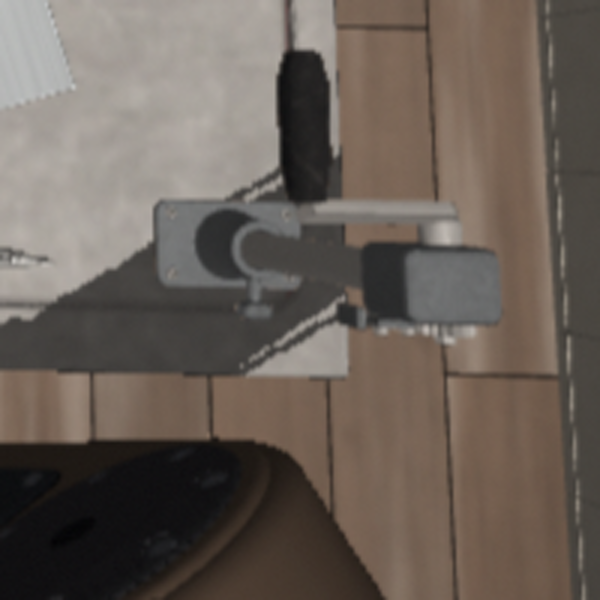

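Run:
```python
from m import *
np.set_printoptions(precision=4,suppress=True)
def tri(a,b):
    A=[];B=[]
    for n,p in(("top",a),("side",b)):
        c0=np.append(cast(n,p,0),0);c1=np.append(cast(n,p,.3),.3);d=(c1-c0)/np.linalg.norm(c1-c0);M=np.eye(3)-np.outer(d,d);A.append(M);B.append(M@c0)
    x=np.linalg.solve(sum(A),sum(B));return x,proj("top",x),proj("side",x)
print("foot",cast("top",(500,360),0))
print("head",tri((571,374),(491,20)))
print("handle far",tri((520,298),(433,18)),"handle near",tri((523,346),(472,20)))
```

```text
foot [ 0.3065 -0.3765]
head (array([ 0.308 , -0.3629,  0.3703]), array([570.9147, 372.6893]), array([492.0388,  20.0174]))
handle far (array([ 0.4162, -0.2833,  0.3899]), array([520.0626, 298.815 ]), array([432.3327,  17.9289])) handle near (array([ 0.3458, -0.2846,  0.3912]), array([523.021 , 346.3943]), array([471.6733,  19.9838]))
```

A post with a handle at z≈0.39 (around x 0.31–0.42, y −0.37…−0.28) stands in the sweep path, so I'll go straight up first and pass over it.

```bash
cat > go.py <<'E'
# python3 go.py x y z yaw : shift (cm) and rotvec from commanded-ish pose, tool axes
import sys
from h import *
from scipy.spatial.transform import Rotation as Ro
s=get_state();R=Ro.from_euler("xyz",s["ee_rot"])
a=list(map(float,sys.argv[1:]))
for i in range(0,len(a),4):
    P=np.array(a[i:i+3]);T=Ro.from_euler("xyz",[np.pi,0,a[i+3]])
    print(np.round(R.inv().apply(P-s["eef_pos"])*100,2),np.round((R.inv()*T).as_rotvec(),3))
E
python3 -m creep '[[[8.76,0,0,-5,0,0,0],[8.76,0,0,-11,0,0,0],[8.76,0,0,-17,0,0,0],[8.76,0,0,-23,0,0,0],[8.76,0,0,-28,0,0,0],[8.76,0,0,-28,0,0,0]]]'
python3 go.py 0.42 -0.5 0.48 -2.881 0.5 -0.3 0.48 -2.7 0.4626 0.1511 0.3 -2.085; python3 -c "
from station import *;print(get_state()['q'])"
```

```text
t: 0.85
eef_pos: [0.174, -0.653, 0.4836]
ee_rot: [-3.135, 0.001, -2.881]
force: [-0.7, 0.7, -0.6]
width: 0.0876
gripper_force: 0.0
[-27.71   8.45   0.32] [-0.007  0.001 -0.   ]
[-40.59  25.72   0.21] [-0.007  0.    -0.181]
[-48.58  70.39  17.91] [-0.007 -0.002 -0.796]
[-1.02196046e+00  3.35052020e-01  6.01192932e-01  1.18537375e-03
 -1.82998774e+00 -2.88106638e-01]
```

```bash
python3 -m creep '[[[8.76,-5,1.5,0,0,0,0],[8.76,-10,3,0,0,0,0],[8.76,-15,4.5,0,0,0,0],[8.76,-20,6.5,0,0,0,0],[8.76,-25,8,0,0,0,0],[8.76,-29,11,0,0,0,0],[8.76,-32,15,0,0,0,-0.05],[8.76,-35,19,0,0,0,-0.1],[8.76,-38,23,0,0,0,-0.16],[8.76,-41,28,0,0,0,-0.2],[8.76,-43,33,0,0,0,-0.3],[8.76,-44,38,0,0,0,-0.4],[8.76,-45,43,0,0,0,-0.5],[8.76,-46,48,3,0,0,-0.6],[8.76,-47,53,7,0,0,-0.7],[8.76,-48,58,11,0,0,-0.8],[8.76,-48.5,63,15,0,0,-0.8],[8.76,-48.5,68,19,0,0,-0.8],[8.76,-48.6,70.4,24,0,0,-0.8],[8.76,-48.6,70.4,29,0,0,-0.8]]]'
python3 go.py 0.462 0.1505 0.08 -2.085; python3 go.py 0.462 0.1505 0.012 -2.085;python3 -c "
from station import *;print(get_state()['q'])"
```

```text
t: 3.35
eef_pos: [0.4607, 0.1547, 0.1867]
ee_rot: [3.141, -0.001, -2.078]
force: [0.9, 0.3, -0.2]
width: 0.0878
gripper_force: 0.0
[ 0.3  -0.32 10.67] [ 0.001 -0.001  0.007]
[ 0.29 -0.33 17.47] [ 0.001 -0.001  0.007]
[ 7.29151319e-01  5.37448292e-02 -4.09619685e-01 -5.78742952e-04
 -1.10829591e+00 -1.23627895e+00]
```

```bash
python3 -m creep '[[[8.76,0.2,-0.3,5,0,0,0],[8.76,0.2,-0.3,10,0,0,0],[8.76,0.3,-0.3,14,0,0,0],[8.76,0.3,-0.3,16,0,0,0],[8.76,0.3,-0.3,17.2,0,0,0],[8.76,0.3,-0.3,17.2,0,0,0],[1,0.3,-0.3,17.2,0,0,0],[1,0.3,-0.3,17.2,0,0,0],[1,0.3,-0.3,17.2,0,0,0],[1,0.3,-0.3,17.2,0,0,0],[1,0.3,-0.3,17.2,0,0,0],[1,0.3,-0.3,17.2,0,0,0]]]' 40
```

```text
t: 4.85
eef_pos: [0.4632, 0.1493, 0.0171]
ee_rot: [-3.142, 0.0, -2.081]
force: [0.0, 0.5, 0.3]
width: 0.033
gripper_force: 0.0
```

```bash
python3 -m creep '[[[1,0,0,0,0,0,0],[1,0,0,0,0,0,0],[1,0,0,0,0,0,0],[1,0,0,0,0,0,0],[1,0,0,-1,0,0,0],[1,0,0,-4,0,0,0],[1,0,0,-8,0,0,0],[1,0,0,-12,0,0,0],[1,0,0,-12,0,0,0]]]' 45
python3 - <<'E'
from h import *
for n in("top","side"): cv2.imwrite(f"pics/{n}1.png",grab_frame(n))
a=cv2.imread("pics/top1.png")[180:380,180:480];b=cv2.imread("pics/side1.png")[130:400,200:500]
a=cv2.resize(a,(600,400));b=cv2.resize(b,(222,200))
cv2.imwrite("pics/c5.png",cv2.resize(a,(780,520),interpolation=2))
E
# placing: plate centre slicer x -70 -> printed
python3 - <<'E'
import numpy as np
c,s=np.cos(.298),np.sin(.298)
for x in(-.0425-.07,.0125):print(x,.5267+c*x,-.1595+s*x)
E
```

```text
t: 5.98
eef_pos: [0.4652, 0.1505, 0.141]
ee_rot: [-3.138, 0.006, -2.08]
force: [-0.5, -0.5, 0.1]
width: 0.0099
gripper_force: 0.0
-0.11250000000000002 0.41915836792183686 -0.19253100619062355
0.0125 0.5386490702309069 -0.15582988820104182
```

View pics/c5.png

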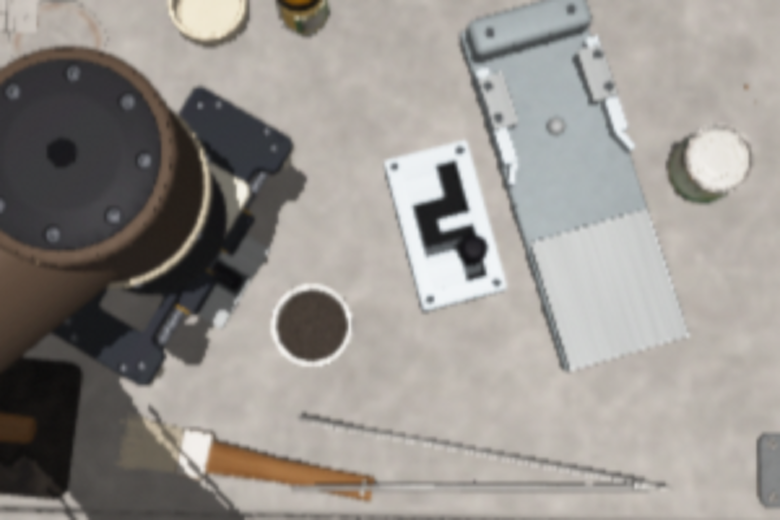

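Fingers shut to 9.9 mm with no force, so the grip seems missed; the top view shows the arm occluding the plate. Checking the side view.

Run:
```python
import cv2
b=cv2.imread("pics/side1.png")[150:410,220:480];cv2.imwrite("pics/c6.png",cv2.resize(b,(600,600),interpolation=2))
```

```text
(no output)
```

View pics/c6.png

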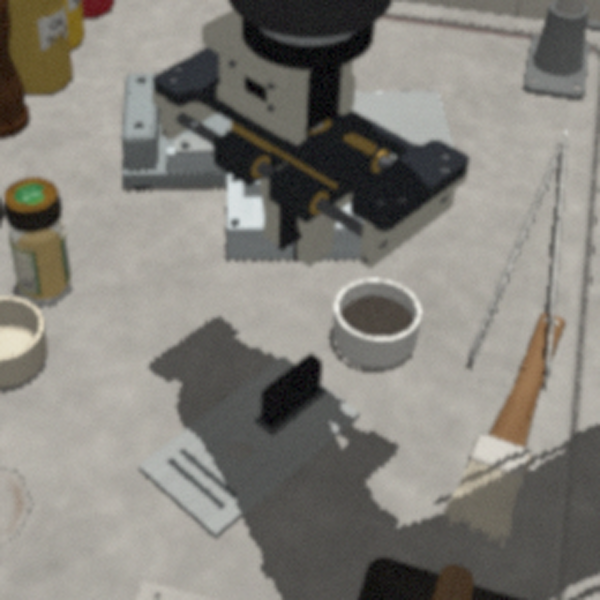

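The plate still lies in place; the grip was not held. I'll go down again, slightly lower, close fully and check before lifting.

```bash
python3 go.py 0.4622 0.1505 0.011 -2.085
python3 -m creep '[[[8,0,0,0,0,0,0],[8,0,0,0,0,0,0],[8,0,0,0,0,0,0],[8,0,0,0,0,0,0],[8,0.2,-0.1,4,0,0,0],[8,0.2,-0.1,8,0,0,0],[8,0.2,-0.1,11,0,0,0],[8,0.2,-0.1,12.4,0,0,0],[0,0.2,-0.1,12.7,0,0,0],[0,0.2,-0.1,12.7,0,0,0],[0,0.2,-0.1,12.7,0,0,0],[0,0.2,-0.1,12.7,0,0,0],[0,0.2,-0.1,12.7,0,0,0],[0,0.2,-0.1,12.7,0,0,0],[0,0.2,-0.1,12.7,0,0,0],[0,0.2,-0.1,12.7,0,0,0]]]' 45
```

```text
[-0.03  0.14 12.67] [-0.     0.002  0.004]
t: 8.07
eef_pos: [0.4628, 0.147, 0.01]
ee_rot: [3.141, -0.0, -2.081]
force: [-2.8, 1.6, 2.6]
width: 0.0131
gripper_force: 45.0
```

```bash
python3 -m creep '[[[0,0,0,0,0,0,0],[0,0,0,0,0,0,0],[0,0,0,0,0,0,0]]]' 45
```

```text
t: 8.45
eef_pos: [0.4628, 0.147, 0.01]
ee_rot: [3.141, -0.0, -2.081]
force: [-4.3, 1.4, 3.9]
width: 0.0128
gripper_force: 45.0
```

```bash
python3 -m creep '[[[0,0,0,-0.5,0,0,0],[0,0,0,-2,0,0,0],[0,0,0,-5,0,0,0],[0,0,0,-9,0,0,0],[0,0,0,-12,0,0,0],[0,0,0,-12,0,0,0]]]' 45
python3 go.py 0.41916 -0.19253 0.121 -2.844
```

```text
t: 9.2
eef_pos: [0.4644, 0.1478, 0.132]
ee_rot: [-3.14, 0.004, -2.081]
force: [-0.2, -0.1, -5.2]
width: 0.0131
gripper_force: 45.0
[ 31.91 -12.66   0.99] [-0.     0.005  0.763]
```

```bash
python3 go.py 0.4478 -0.1837 0.131 -2.844
```

```text
[ 29.74 -14.73   0.  ] [-0.     0.005  0.763]
```

```bash
python3 -m creep '[[[0,2,-1,0,0,0,0.04],[0,5,-2.5,0,0,0,0.12],[0,9,-4.5,0,0,0,0.22],[0,13,-6.5,0,0,0,0.33],[0,17,-8.5,0,0,0,0.44],[0,21,-10.4,0,0,0,0.55],[0,25,-12.4,0,0,0,0.65],[0,28,-13.9,0,0,0,0.72],[0,29.7,-14.7,0,0,0,0.763],[0,29.7,-14.7,0,0,0,0.763],[0,29.7,-14.7,0,0,0,0.763]]]' 45
python3 go.py 0.4478 -0.1837 0.044 -2.844
python3 - <<'E'
from h import *
for n in("top","side"): cv2.imwrite(f"pics/{n}2.png",grab_frame(n))
a=cv2.imread("pics/top2.png")[160:360,310:510];b=cv2.imread("pics/side2.png")[130:330,220:420]
cv2.imwrite("pics/c7.png",np.hstack([cv2.resize(x,(400,400),interpolation=2) for x in(a,b)]))
E
```

```text
t: 10.58
eef_pos: [0.4452, -0.184, 0.1289]
ee_rot: [3.141, -0.002, -2.845]
force: [-0.6, 0.5, -4.8]
width: 0.013
gripper_force: 45.0
[-0.27 -0.05  8.49] [ 0.001 -0.002 -0.001]
```

View pics/c7.png

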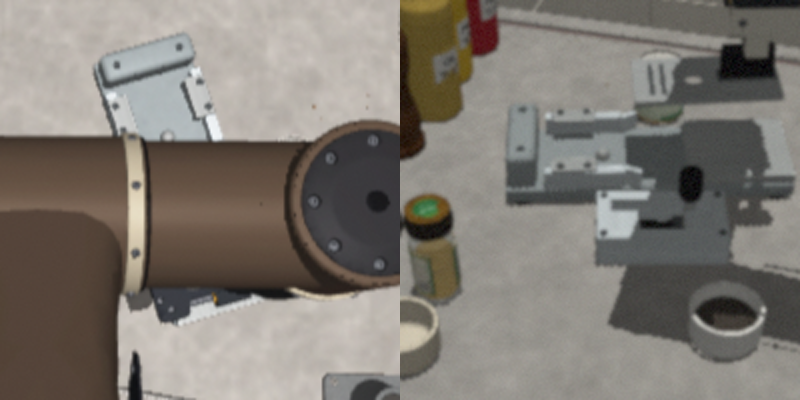

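The top view is hidden by the arm; the side view shows the plate level over the slicer with the hole at about (366.5,170). I'll check the hole's offset from the TCP on it.

Run:
```python
from m import *
s=get_state();c,n=np.cos(.298),np.sin(.298);p=s["eef_pos"]
for d in(.0545,.058):
    for y in(0,.002): print(d,y,proj("side",[p[0]+c*d-n*y,p[1]+n*d+c*y,p[2]-.010+.006]))
    # lines: end corners
for y in(-.04,.04): print("front corner, d=121",proj("side",[p[0]+c*.121-n*y,p[1]+n*.121+c*y,p[2]-.004]))
g=cv2.cvtColor(cv2.imread("pics/side2.png"),cv2.COLOR_BGR2GRAY)
print(g[164:176,354:380])
```

```text
0.0545 0 [367.85202486 166.14563644]
0.0545 0.002 [367.93929195 166.67604816]
0.058 0 [366.15189814 166.17386359]
0.058 0.002 [366.23666694 166.70431568]
front corner, d=121 [334.7785894 156.3763416]
front corner, d=121 [336.36975742 177.61059871]
[[153 146 134  97  78  71  74  74  72  71  75  73  72  73  70  71  74  74
   69  72  74  73  71  73  62  54]
 [151 142 113  87  70  71  69  73  68  76  75  70  75  73  72  73  72  73
   74  71  74  71  75  65  55  38]
 [150 138 101  77  74  75  70  71  70  73  75  73  75  75  73  72  74  69
   73  73  71  72  71  67  52  36]
 [153 139 108  77  72  70  73  73  74  76  79  80  83  79  84  80  72  71
   73  74  73  74  73  67  52  37]
 [153 144 114  78  71  66  72  73  80  94 104 109 112 111 104  98  88  73
   73  71  72  71  71  68  57  45]
 [152 146 120  84  72  75  69  77  94 118 128 135 136 135 131 121 102  82
   74  73  76  73  69  70  63  47]
 [155 151 130  92  75  73  72  78  96 119 133 138 141 138 137 127 109  87
   73  73  71  74  73  73  69  55]
 [153 149 128  88  74  71  70  70  80  95 112 117 122 120 117 107  94  77
   73  71  73  72  69  71  70  69]
 [152 142 114  83  68  70  69  69  72  79  79  85  89  84  85  79  76  71
   70  72  70  72  74  74  73  70]
 [152 136 100  78  71  72  69  71  74  70  73  72  72  69  72  74  74  70
   72  72  67  72  72  68  71  71]
 [144 129  95  73  72  75  73  71  72  70  69  71  74  71  72  71  75  73
   73  71  72  71  72  74  71  70]
 [134 118  85  72  72  69  72  71  74  75  74  74  75  73  71  70  71  69
   73  68  72  70  72  71  73  71]]
```

Hole is 58 mm ahead of the TCP, laterally aligned with the pin within ~1 mm. Lowering to the bed.

```bash
python3 -m creep '[[[0,-0.2,0,3,0,0,0],[0,-0.2,0,6,0,0,0],[0,-0.2,0,7.6,0,0,0],[0,-0.2,0,8.3,0,0,0],[0,-0.2,0,8.3,0,0,0],[0,-0.2,0,8.3,0,0,0]]]' 45
python3 go.py 0.5353 -0.1569 0.0455 -2.844
```

```text
t: 11.42
eef_pos: [0.4491, -0.1832, 0.0478]
ee_rot: [-3.141, 0.001, -2.843]
force: [0.8, -0.9, -4.9]
width: 0.0127
gripper_force: 45.0
[-9.02 -0.02  0.24] [-0.001  0.001  0.001]
```

```bash
python3 -m creep '[[[0,0,0,0.35,0,0,0],[0,0,0,0.35,0,0,0],[0,-1,0,0.35,0,0,0],[0,-2,0,0.35,0,0,0],[0,-3,0,0.35,0,0,0],[0,-3,0,0.35,0,0,0]]]' 45
```

```text
t: 12.18
eef_pos: [0.4783, -0.1743, 0.0435]
ee_rot: [-3.141, 0.001, -2.843]
force: [-0.4, -0.2, -4.1]
width: 0.0134
gripper_force: 45.0
```

```bash
python3 go.py 0.5353 -0.1569 0.0445 -2.844
```

```text
[-5.95 -0.02 -0.09] [-0.     0.001  0.001]
```

Underside is about 33.5 mm up and free of contact. Continuing under the lips.

```bash
python3 -m creep '[[[0,-1,0,-0.05,0,0,0],[0,-2,0,-0.05,0,0,0],[0,-3,0,-0.05,0,0,0],[0,-4,0,-0.05,0,0,0],[0,-5,0,-0.05,0,0,0],[0,-5.6,0,-0.05,0,0,0],[0,-5.95,0,-0.05,0,0,0],[0,-5.95,0,-0.05,0,0,0],[0,-5.95,0,-0.05,0,0,0]]]' 45
python3 go.py 0.5353 -0.1569 0.033 -2.844
python3 - <<'E'
from h import *
cv2.imwrite("pics/side3.png",grab_frame("side"))
b=cv2.imread("pics/side3.png")[150:270,250:430]
cv2.imwrite("pics/c8.png",cv2.resize(b,(780,520),interpolation=2))
E
```

```text
t: 13.3
eef_pos: [0.5336, -0.1571, 0.044]
ee_rot: [3.141, -0.0, -2.844]
force: [0.3, -0.4, -3.9]
width: 0.0129
gripper_force: 45.0
[-0.17 -0.03  1.1 ] [ 0. -0.  0.]
```

View pics/c8.png

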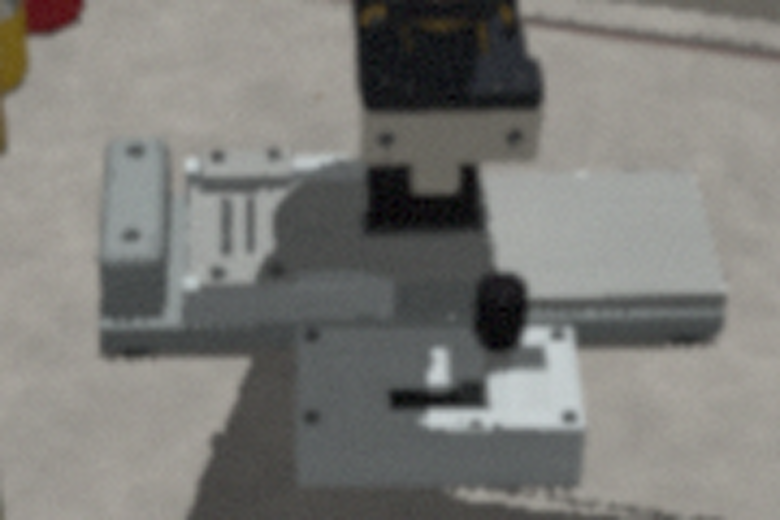

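The plate is under both lips, with its rear edge right at the bed step (crop x≈490). I'll add the last 2 mm and lower.

```bash
python3 -m creep '[[[0,-0.2,0,0,0,0,0],[0,-0.2,0,0,0,0,0],[0,-0.2,0,0.3,0,0,0],[0,-0.2,0,0.5,0,0,0],[0,-0.2,0,0.7,0,0,0],[0,-0.2,0,0.8,0,0,0],[0,-0.2,0,0.8,0,0,0]]]' 45
```

```text
t: 14.22
eef_pos: [0.5358, -0.1565, 0.036]
ee_rot: [3.142, -0.0, -2.844]
force: [-0.3, -0.8, -5.0]
width: 0.0127
gripper_force: 45.0
```

Underside is now below bed and pin tip with no contact load, so the pin is in the hole.

```bash
python3 -m creep '[[[0,0,0,0.2,0,0,0],[0,0,0,0.35,0,0,0],[0,0,0,0.35,0,0,0],[0,0,0,0.35,0,0,0],[4,0,0,0.35,0,0,0],[4,0,0,0.35,0,0,0],[4,0,0,0.35,0,0,0],[4,0,0,0.35,0,0,0],[4,0,0,0.35,0,0,0]]]' 20
```

```text
t: 15.35
eef_pos: [0.5359, -0.1565, 0.0326]
ee_rot: [-3.142, 0.0, -2.844]
force: [0.3, -0.9, 0.1]
width: 0.0397
gripper_force: 0.0
```

```bash
python3 -m creep '[[[4.5,0,0,-1,0,0,0],[4.5,0,0,-4,0,0,0],[4.5,0,0,-8,0,0,0],[4.5,0,0,-11,0,0,0],[4.5,0,0,-11,0,0,0]]]'
python3 go.py 0.4773 -0.066 0.13 -2.869
```

```text
t: 15.98
eef_pos: [0.5377, -0.1566, 0.1461]
ee_rot: [-3.14, 0.006, -2.843]
force: [0.4, 0.1, -0.1]
width: 0.0448
gripper_force: 0.0
[ 3.12 10.44  1.57] [-0.002  0.006  0.026]
```

Run:
```python
from h import *
cv2.imwrite("pics/side4.png",grab_frame("side"));cv2.imwrite("pics/top4.png",grab_frame("top"))
a=cv2.imread("pics/side3.png");b=cv2.imread("pics/side4.png")
t=a[194:212,298:314]  # two lines
r=cv2.matchTemplate(b[184:226,288:324],t,cv2.TM_CCOEFF_NORMED);_,v,_,l=cv2.minMaxLoc(r);print("lines shift",l[0]-10,l[1]-10,v)
c,n=np.cos(.298),np.sin(.298)
W=lambda x,y,z:np.array([.5267+c*x-n*y,-.1595+n*x+c*y,z])
print("expected shift",proj("side",W(105,0,28) if 0 else W(.105,0,.028))-proj("side",W(.103,0,.040)))
m=(b.max(2)<45).astype(np.uint8)
k,_,s,ce=cv2.connectedComponentsWithStats(m)
for i in range(1,k):
    if s[i][4]>15 and 300<ce[i][0]<420 and 160<ce[i][1]<260: print(s[i],ce[i])
for d in(-.07,-.0425,-.015):
    print("grip top",proj("side",W(.055+d,0,.064)),"bottom",proj("side",W(.055+d,0,.028)))
```

```text
lines shift -2 1 0.5239799618721008
expected shift [-0.76717358  4.43552251]
[333 191  25  17 396] [345.33838384 199.34848485]
[360 214  11  17 160] [364.9    221.7625]
[340 239  21   5  60] [349.83333333 241.13333333]
grip top [359.34582335 190.50849322] bottom [358.61908959 203.98261122]
grip top [346.49206209 190.72152222] bottom [346.03941867 204.19089008]
grip top [333.63870581 190.9345445 ] bottom [333.46013564 204.39916253]
```

Grip blob (cols 333–357, bottom row 207) matches the seated pose within about a pixel. Now the lever.

```bash
python3 -m creep '[[[5.5,0.8,3,0.4,0,0,0.01],[5.5,1.6,6,0.4,0,0,0.02],[5.5,2.5,8.5,0.4,0,0,0.026],[5.5,3.1,10.4,0.4,0,0,0.026],[5.5,3.1,10.4,0.4,0,0,0.026],[5.5,3.1,10.4,4,0,0,0.026],[5.5,3.1,10.4,7,0,0,0.026],[5.5,3.1,10.4,9.1,0,0,0.026],[5.5,3.1,10.4,9.1,0,0,0.026],[1.5,3.1,10.4,9.1,0,0,0.026],[1.5,3.1,10.4,9.1,0,0,0.026],[1.5,3.1,10.4,9.1,0,0,0.026],[1.5,3.1,10.4,9.1,0,0,0.026],[1.5,3.1,10.4,9.1,0,0,0.026],[1.5,3.1,10.4,9.1,0,0,0.026]]]' 20
python3 go.py 0.4773 -0.066 0.053 -2.869; python3 -c "
from h import *
p=get_state()['eef_pos'][:2]-[.5019,-.0449];c,s=np.cos(.2726),np.sin(.2726);print('box frame mm',1e3*(c*p[0]+s*p[1]),1e3*(-s*p[0]+c*p[1]))"
```

```text
t: 17.95
eef_pos: [0.476, -0.0662, 0.0519]
ee_rot: [-3.141, 0.001, -2.87]
force: [-0.3, -0.8, 3.4]
width: 0.0188
gripper_force: 16.5
[-0.13 -0.02 -0.11] [-0.     0.001 -0.001]
box frame mm -30.658141611027375 -13.54184931725232
```

```bash
python3 -m creep '[[[0,0,0,0,0,0,0],[0,0,0,0,0,0,0],[0,0,0,0,0,0,0]]]' 20
python3 - <<'E'
from h import *
print("knob side pred",proj("side",[.4773,-.066,.065]),proj("side",[.4773,-.066,.083]))
for f in("top0","top4"):
    b=cv2.imread(f"pics/{f}.png");m=(b[265:295,345:385].max(2)<38).astype(np.uint8)
    print(f);print("\n".join("".join(".#"[v] for v in r) for r in m))
E
```

```text
t: 18.32
eef_pos: [0.476, -0.0662, 0.0518]
ee_rot: [-3.141, 0.001, -2.87]
force: [0.1, -1.2, 4.4]
width: 0.0187
gripper_force: 17.2
knob side pred [365.805355   220.57049677] [366.28794929 213.40637442]
top0
##......................................
###.....................................
###.....................................
###..........####.......................
####.....########.......................
#################.......................
###########.######......................
######......########....................
###.........#########...................
...........####...###...................
...........####.....#...................
............###.....#...................
............###....##...................
............########....................
.............#######....................
..............######....................
..............####......................
........................................
........................................
........................................
........................................
...............................
[... 872 characters left out ...]
...
.............##....#....................
.............##.####....................
.............##.###.....................
.............##.........................
.............##.........................
.............##.........................
.............##.........................
.............##.........................
.............##.........................
............####........................
.............###........................
.............###........................
.............###........................
.............###........................
.............###........................
.............###........................
.............###........................
```

Knob is held. First two legs: +16 mm along x, then +28 mm in y.

```bash
cat > b.py <<'E'
from h import *
p=get_state()['eef_pos'][:2]-[.5019,-.0449];c,s=np.cos(.2726),np.sin(.2726);print('box frame mm',1e3*(c*p[0]+s*p[1]),1e3*(-s*p[0]+c*p[1]))
E
python3 -m creep '[[[0,-0.4,0,0,0,0,0],[0,-0.8,0,0,0,0,0],[0,-1.2,0,0,0,0,0],[0,-1.6,0,0,0,0,0],[0,-1.6,0,0,0,0,0],[0,-1.6,0,0,0,0,0]]]' 20; python3 b.py
python3 -m creep '[[[0,0,0.5,0,0,0,0],[0,0,1.0,0,0,0,0],[0,0,1.5,0,0,0,0],[0,0,2,0,0,0,0],[0,0,2.4,0,0,0,0],[0,0,2.75,0,0,0,0],[0,0,2.75,0,0,0,0],[0,0,2.75,0,0,0,0]]]' 20; python3 b.py
```

```text
t: 19.08
eef_pos: [0.4915, -0.0618, 0.0518]
ee_rot: [-3.141, 0.001, -2.87]
force: [-0.7, -1.2, 5.9]
width: 0.0188
gripper_force: 17.2
box frame mm -14.57221614795834 -13.466801051582342
t: 20.08
eef_pos: [0.484, -0.0351, 0.0518]
ee_rot: [3.142, 0.001, -2.869]
force: [-1.3, 0.3, 6.8]
width: 0.0189
gripper_force: 17.3
box frame mm -14.603828227682376 14.242428610403351
```

```bash
python3 -m creep '[[[0,-0.5,0,0,0,0,0],[0,-1,0,0,0,0,0],[0,-1.5,0,0,0,0,0],[0,-2,0,0,0,0,0],[0,-2.5,0,0,0,0,0],[0,-2.85,0,0,0,0,0],[0,-2.85,0,0,0,0,0],[0,-2.85,0,0,0,0,0]]]' 20; python3 b.py
python3 -m creep '[[[0,0,-0.5,0,0,0,0],[0,0,-1.0,0,0,0,0],[0,0,-1.5,0,0,0,0],[0,0,-2,0,0,0,0],[0,0,-2.5,0,0,0,0],[0,0,-2.8,0,0,0,0],[0,0,-2.8,0,0,0,0],[0,0,-2.8,0,0,0,0]]]' 20; python3 b.py
```

```text
t: 21.08
eef_pos: [0.5116, -0.0274, 0.0518]
ee_rot: [3.141, 0.001, -2.87]
force: [-0.5, 1.3, 5.6]
width: 0.0189
gripper_force: 17.3
box frame mm 14.027483051929988 14.294320377147711
t: 22.08
eef_pos: [0.5192, -0.0545, 0.0518]
ee_rot: [3.142, 0.001, -2.87]
force: [-0.1, 0.7, 4.7]
width: 0.0184
gripper_force: 17.1
box frame mm 14.073221000369227 -13.9167184793379
```

```bash
python3 -m creep '[[[0,-0.5,0,0,0,0,0],[0,-1,0,0,0,0,0],[0,-1.5,0,0,0,0,0],[0,-2,0,0,0,0,0],[0,-2.5,0,0,0,0,0],[0,-2.9,0,0,0,0,0],[0,-2.9,0,0,0,0,0],[0,-2.9,0,0,0,0,0]]]' 20; python3 b.py
python3 -m creep '[[[4.5,0,0,0,0,0,0],[4.5,0,0,0,0,0,0],[4.5,0,0,0,0,0,0],[4.5,0,0,0,0,0,0],[4.5,0,0,-1,0,0,0],[4.5,0,0,-4,0,0,0],[4.5,0,0,-9,0,0,0],[4.5,0,0,-14,0,0,0],[4.5,0,0,-14,0,0,0]]]'
python3 go.py 0.45 0.18 0.2 -2.87
```

```text
t: 23.08
eef_pos: [0.5463, -0.0469, 0.0517]
ee_rot: [3.142, -0.001, -2.87]
force: [-2.5, -0.1, 8.2]
width: 0.0187
gripper_force: 17.8
box frame mm 42.18686530433 -13.912352711837721
t: 24.2
eef_pos: [0.5493, -0.0467, 0.1969]
ee_rot: [-3.14, 0.009, -2.869]
force: [-1.1, 1.3, -1.1]
width: 0.0452
gripper_force: 0.0
[ 3.46 24.5  -0.37] [-0.001  0.009  0.001]
```

Moving aside to the left so the top camera can confirm both results.

```bash
python3 -m creep '[[[4.5,0.6,4,-1,0,0,0],[4.5,1,8,-3,0,0,0],[4.5,1.5,13,-3,0,0,0],[4.5,2.5,18,-3,0,0,0],[4.5,3.5,23,-3,0,0,0],[4.5,4,27,-3,0,0,0],[4.5,4,27,-3,0,0,0],[4.5,4,27,-3,0,0,0]]]'
python3 - <<'E'
from h import *
for f in("top","side"):
    b=grab_frame(f);cv2.imwrite(f"pics/{f}5.png",b)
    m=(b.max(2)<(50 if f=="top" else 45)).astype(np.uint8);k,_,s,ce=cv2.connectedComponentsWithStats(m)
    for i in range(1,k):
        if s[i][4]>12 and 320<ce[i][0]<430 and 160<ce[i][1]<330: print(f,s[i],ce[i].round(1))
c,n=np.cos(.298),np.sin(.298)
print("pred grip top",[proj("top",[.5267+c*x,-.1595+n*x,.064]).round(1) for x in(-.015,.0125,.04)])
c,n=np.cos(.2726),np.sin(.2726);k=[.5019+c*.042+n*.014,-.0449+n*.042-c*.014]
print("pred knob top/mid",proj("top",k+[.083]).round(1),proj("side",k+[.083]).round(1),proj("side",k+[.065]).round(1))
c,n=np.cos(.298),np.sin(.298)
print("hole/pin px",proj("top",[.5267+c*.067,-.1595+n*.067,.0285]).round(1))
g=cv2.cvtColor(cv2.imread("pics/top5.png"),cv2.COLOR_BGR2GRAY)
print(g[219:238,384:404])
E
```

```text
t: 25.2
eef_pos: [0.4354, 0.2023, 0.2215]
ee_rot: [-3.141, -0.0, -2.869]
force: [-0.2, -0.1, 0.3]
width: 0.0448
gripper_force: 0.0
top [348 238  10  13  89] [352.3 243.7]
top [395 238  14  25 187] [401.4 249.8]
top [340 254  26  33 343] [352.5 268.7]
side [335 158  10  23 137] [339.5 169.1]
pred grip top [array([407.1, 261. ]), array([403.3, 248.8]), array([399.5, 236.7])]
pred knob top/mid [353.2 242.9] [329.8 213.3] [329.8 220.5]
hole/pin px [393.7 227.9]
[[193 192 189 190 194 193 193 190 188 191 191 192 191 189 189 190 189 193
  194 191]
 [192 191 189 189 194 194 193 191 188 191 191 192 190 190 189 190 190 191
  193 192]
 [193 192 191 188 192 194 193 193 188 188 192 192 192 190 188 190 191 189
  194 194]
 [193 192 191 189 191 195 193 191 183 180 184 188 191 190 189 189 192 189
  193 194]
 [193 192 192 190 189 194 187 168 155 144 149 159 178 187 190 190 192 190
  192 194]
 [194 194 192 190 188 187 164 152 146 128 128 133 145 173 188 189 191 192
  191 194]
 [194 193 192 191 188 177 157 151 152 151 150 143 131 146 182 189 191 193
  191 194]
 [195 194 193 192 188 171 155 136 146 166 1
[... 277 characters left out ...]
 192 192
  194 194]
 [193 195 194 193 192 184 149 116 134 155 157 145 137 158 183 191 193 192
  195 195]
 [192 194 195 193 192 190 174 134 131 136 134 142 155 174 190 194 194 192
  194 196]
 [192 195 196 194 192 193 189 173 171 162 157 170 177 190 194 195 195 193
  193 196]
 [193 193 195 195 194 193 193 191 195 190 186 189 190 194 195 196 194 195
  193 196]
 [194 193 195 195 194 194 193 194 196 198 195 193 192 192 197 196 195 195
  193 196]
 [194 193 196 196 194 193 195 194 196 198 196 194 193 192 193 192 191 191
  192 195]
 [194 194 195 197 195 193 194 194 195 199 197 195 190 187 165 156 146 146
  159 187]
 [195 194 195 198 197 194 194 194 194 197 197 190 164 141  97  79  57  63
   94 176]]
```

The pin's tip sits centred inside the hole's ring at (393.5,228), the grip is where the seated pose predicts, and the knob is at the far end slot.

```bash
python3 -c "
from station import *;print(job_done())"
```

```text
the job is handed in; nothing more can be done
None
```

The job is handed in at about 25 s of the 51 s: the final pictures show the plate on the seat with the pin centred in its hole, and the lever in the far end slot; the path kept clear of the tin, ramekins and spice jar, though I did not re-measure them, and no verdict came back.

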